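Refit a model box's hinge pin and snap its lid shut

ROBOT

A 6-joint arm with a two-finger parallel gripper is mounted at the origin on a cart in front of the work surface, level with it; the furniture and walls round the work are solid. World frame = base frame: x ahead of the robot, y to its left, z up, the work surface at z = 0. Lengths are in m, angles in rad, forces in N, time in s.
With the tool pointing down it reaches from about 0.35 to 0.725 m from the base axis. Payload 6 kg.
Tool frame: the origin (TCP) lies midway between the tips of the shut fingers; the grasp point (between the pads) lies 19 mm behind it; z points along the fingers, y is the line along which they close (so a half turn about z gives the same grasp; the last joint's range is limited). The gripper opens to 85 mm and grips with 20 to 120 N. Pads are 22 mm wide; open, the fingers measure 114 mm over their backs; the gripper's body (76 mm by 85 mm) begins 54 mm behind the grasp point. The pads swing forward as they close: fully open they stand 13 mm farther back than shut.
Start: joints at [-0.963, 0.04, 0.085, 0, -1.615, -0.334], TCP at [0.162, -0.578, 0.199] pointing down, gripper open.
Joint ranges: [-2.56, 2.56], [-1.29, 2.01], [-1.08, 1.49], [-3.29, 1.98], [-2.81, -0.18], [-2.99, 2.99]. Speed limits (rad/s): [2.57, 2.57, 3.01, 3.14, 3.14, 3.14].

INTERFACE

Orientations are given as a unit quaternion [x, y, z, w].
In Python, from bench import * gives the robot as it stands. The module is installed in compiled form; this text tells all that it offers.
- The arm moves only by the tool move_arm, never from a script. Its argument "commands" is a list of rows, each an object of numbers: "dx", "dy", "dz": the shift along the tool's x, y, z in m; "ax", "ay", "az": the turn, a rotation vector about the tool's x, y, z in degrees. A call has 1 to 20 rows; each row shifts and turns the commanded pose from where the row before left it, along the tool's axes as they then stand; what a row does not reach is not made up. A row lasts 1/12 s, in which the tool goes at most 41.7 mm and 7.16 degrees, less where a joint would pass 70% of its speed; a pose out of reach is approached as far as the arm can. A call is refused whole if a number of a shift passes 0.0417 or a number of a turn 7.16, either way. A call with a gripper value outside its range is refused whole. "hand" is the closure, from -1 (fully open) to 1 (shut), so that 0 is half open, set as the call begins (left out, the last holds). The fingers move at their own pace and stop on an object; "squeeze" is the grip in N (left out, the last holds). Time passes only in rows, so rows that do not move let the fingers close. It gives the time, the measured TCP pose, the force, the opening and the grip force at its end, in the units of the state.
- read_state(): the state, without advancing time (a new reading comes with each control period).
- read_camera(name): name is "scene" or "top"; returns a dict with "color" (384x512x3 uint8, red, green, blue), "fov_y" (degrees; the focal length in pixels is half the picture's height over the tangent of half this angle, whatever the lens; pixels are square), "cx", "cy" (the principal point, pixels), "eye" and "rotation" of the camera in the world. Camera axes: x right, y down, z forward; pixel columns grow to the right and rows downward; lengths in m; the calibration is good to about 2 mm. A picture is of the moment at which its call begins. There is no depth.
- job_done(): hands the job in; it is judged then, once.
The state is a dict: "t": time; "joint_pos": joint angles; "qd": joint speeds; "joint_torque": joint torques, N m; "position": TCP position; "ee_rot": TCP orientation; "ft_force": force on the tool from outside, world axes, zero at the start; "wrist_torque": the same for the moment, N m; "gripper_width": finger opening in m; "grip_force": force on a finger pad.
Only numpy, scipy, OpenCV 4.12 (cv2) and the standard library are available. Lean on these libraries where they do the work, as an engineer would, in place of code of your own. Each camera call takes 0.05 s, during which the arm holds its last target. There are 200 camera calls.

TASK

The hinge pin of the small grey model box has worked its way out at one end: with the lid still laid back, push the pin fully home until its head meets the hinge. Then swing the lid over onto the box and press its free edge down past the spring catch until it clicks and stays flush. The cast stays in the box, and the bottle and the dish beside the box stay where they stand.

Things in the scene. Friction and masses are not known exactly. Their poses are not given: they have to be found in the camera images.
- box: Grey open plastic box, fixed to the worktop, 80 (its x) x 96 (its y) x 40 mm high, walls 3 mm. Origin at the centre of its underside; its x axis points from the catch side (front) to the hinge side (back), its z up. A steel spring-leaf catch is on the middle of its front face, out to x = -56 mm and no higher than 43 mm.
- lid_hinge (a point): Middle of the hinge axis, at [44, 0, 42] mm in the box frame; the axis runs along the box's y. The hinge is 110 mm long (y from -55 to 55 mm), its knuckles 10 mm in diameter.
- lid_edge (a point): Middle of the white lid's free edge on its outer face (the top, when shut), 87.5 mm from the hinge axis. Lid 96 mm wide, 3 mm thick, 4 mm skirts, and a 44 mm wide tongue on the inner side of its free edge reaching 18 mm below the plate. Shut, its flat top is at z = 48 mm, with a low rib at the edge 1 mm higher. Axes are the lid's; shut, they are parallel to the box's.
- lid (a joint): Lid angle, rad: 0 shut and clicked, about 0.13 resting unclicked on the catch, 1.57 upright, 2.75 laid right back. Starts at 2.4 to 2.7, leaning out behind the box, free edge 75 to 105 mm above the worktop, free underneath. Hinge friction keeps it where it is left (under 1 N at the edge moves it). Pressing the edge past the catch takes 10 to 15 N; then it stays down.
- pin_head (a point): Centre of the outer face of the steel hinge pin's round head, 12 mm in diameter and 5 mm thick, at the box's -y end of the hinge, 42 mm above the worktop. The pin is 5 mm thick and slides along the hinge; pushing on the head along the box's +y drives it in. Home, this point is at [44, -60, 42] mm in the box frame.
- pin (a joint): How far the pin stands out, in m: 0 is home (head against the knuckle); starts at 0.014 to 0.028. It is stiff: about 3 N moves it and it stays where it is left.
- cast: Plaster dental arch cast, 55 x 60 x 30 mm, loose on the box's floor and wholly below the rim. Origin at the centre of its underside.
- etch_bottle: Small loose white dropper bottle with a dark cap, 28 mm in diameter and 70 mm high, standing beside the box on its +y side. Origin at the centre of its underside.
- dish: Small loose white waisted dish, 35 mm in diameter and 22 mm high, standing near the box's front on its +y side. Origin at the centre of its underside.

How it is judged:
By the outcome, as a careful person would: the job done as asked, in the order asked, and still so for the second after the job is handed in, with the robot touching nothing.
It also fails if it takes over 51 s, if anything falls off the work surface, if the arm or the gripper's body presses on something with over 40 N, if the wrist force passes 120 N, or if a joint passes its speed limit or range.

## Working session

There is one attempt and no reset: what is moved stays moved. The work goes in short steps, Python scripts to look and compute and a tool call to move; the robot and the scene stay as the last step left them, time stands still between calls to the robot, and variables do not carry over. Pictures are saved under pics/ and viewed, at most 10 in all, crops included, and the job is handed in when it is done.

Besides the shell and the picture viewer there is one more tool, called after "Emit:" by a JSON object that holds its "method" and its "body", one argument or row to a line. move_arm: Moves the arm, as the interface text tells. Its arguments: {"type":"object","properties":{"commands":{"type":"array","items":{"type":"object","properties":{"dx":{"type":"number"},"dy":{"type":"number"},"dz":{"type":"number"},"ax":{"type":"number"},"ay":{"type":"number"},"az":{"type":"number"}}}},"hand":{"type":"number"},"squeeze":{"type":"number"}},"required":["commands"]}

```bash
mkdir -p pics
cat > h.py <<'E'
from bench import *
import numpy as np, cv2
def cam(n,f=None):
    c=read_camera(n)
    if f: cv2.imwrite('pics/'+f,c['color'][:,:,::-1])
    return c
def ray(c,u,v):
    F=c['color'].shape[0]/2/np.tan(np.radians(c['fov_y'])/2)
    d=np.array(c['rotation'])@np.array([(u-c['cx'])/F,(v-c['cy'])/F,1]); return np.array(c['eye']),d
def onz(c,u,v,z):
    e,d=ray(c,u,v); return e+d*(z-e[2])/d[2]
def proj(c,p):
    F=c['color'].shape[0]/2/np.tan(np.radians(c['fov_y'])/2)
    q=np.array(c['rotation']).T@(np.array(p)-c['eye']); return c['cx']+F*q[0]/q[2],c['cy']+F*q[1]/q[2]
E
python3 - <<'E'
from h import *
for n in('scene','top'):
    c=cam(n,n+'0.png'); print(n,c['fov_y'],c['cx'],c['cy'],c['eye'],np.round(c['rotation'],3).tolist())
s=read_state();print(s['t'],s['position'],s['ee_rot'],s['ft_force'])
E
```

```text
scene 49.47583078420864 256.4003031369832 195.08106409102322 [0.21989179 0.67985477 0.64506354] [-0.229, 0.89, -0.38, 0.102]
top 43.878459699486385 258.5973866436739 185.21651860079183 [0.39079404 0.13275712 0.89172584] [-0.699, 0.712, -0.036, 0.056]
0.1 [ 0.1622174  -0.57730425  0.19807998] [-1.36450125e-01  9.90646633e-01  7.68055687e-04 -1.47195587e-04] [-0.22463276 -0.99369487  0.37473124]
```

View pics/scene0.png

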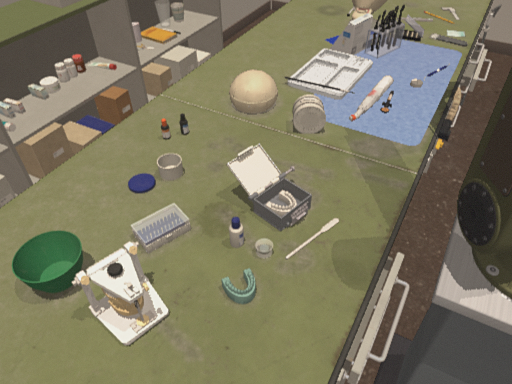

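View pics/top0.png

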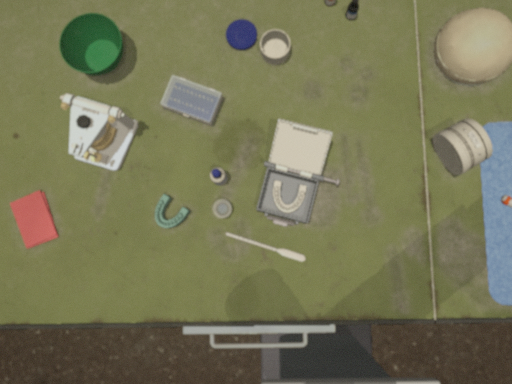

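The box is at about (290,192) in the top view. The lid is laid back towards the picture's top, and the pin sticks out at about (330,181). The rotation comes as a quaternion, so I'll fix the helper and look closer.

```bash
sed -i "s/np.array(c\['rotation'\])/R(c)/g; 2a from scipy.spatial.transform import Rotation as Ro\ndef R(c): return Ro.from_quat(c['rotation']).as_matrix()" h.py
python3 - <<'E'
from h import *
c=cam('top'); im=c['color'][:,:,::-1]
a=cv2.resize(im[110:235,205:355],None,fx=5,fy=4.8*5/4.8,interpolation=cv2.INTER_CUBIC)[:600]
cv2.imwrite('pics/t1.png',a)
for n,u,v in (('bl',265,160),('br',319,178),('fl',257,213),('fr',312,223),('head',337,182)): print(n,onz(c,u,v,.042))
E
```

```text
bl [0.54741925 0.14369023 0.042     ]
br [0.51237819 0.04741057 0.042     ]
fl [0.45170474 0.1598265  0.042     ]
fr [0.43202439 0.06251859 0.042     ]
head [0.50443792 0.01553121 0.042     ]
```

View pics/t1.png

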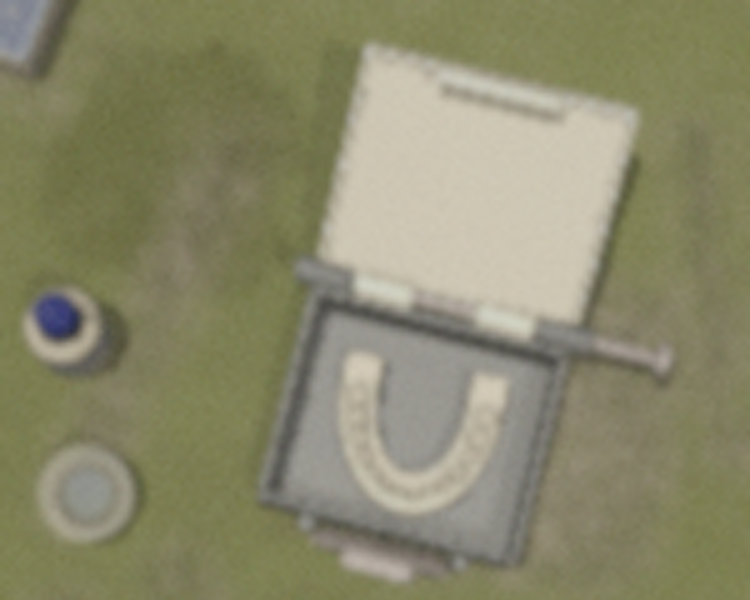

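The crop (5x, offset 205,110) shows the hinge's +y end at (298,268), its -y knuckle end at (596,343) and the pin head's outer face at (672,362). The front rim corners are at (261,502) and (516,565). The catch is at the front and the cast is in the box.

Run:
```python
from h import *
c=cam('top')
P=lambda x,y,z: onz(c,205+x/5-.4,110+y/5-.4,z)
L=P(298,268,.042);K=P(596,343,.042);H=P(672,362,.042);FL=P(261,502,.04);FR=P(516,565,.04)
print(L,K,H,FL,FR, np.linalg.norm(L-K),np.linalg.norm(H-K)-.005,np.linalg.norm(FL-FR))
for a,b in((L,K),(L,H),(FL,FR)): d=a-b; print(np.degrees(np.arctan2(d[1],d[0])))
y=(L-H);y/=np.linalg.norm(y);x=np.array([y[1],-y[0],0])
o=((L+K)/2-.044*x); print('o from hinge',o, 'from front',(FL+FR)/2+.04*x,'x',x,'y',y)
o[2]=0
def bx(p): p=p-o; return [p@x,p@y]
for h in(.05,.1): print([np.round(bx(P(*q,h)),4).tolist() for q in((368,47),(636,110))])
print('bottle',bx(P(62,340,.02)),'dish',bx(P(87,492,.022)))
s=cam('scene'); im=s['color'][:,:,::-1]
cv2.imwrite('pics/s1.png',cv2.resize(im[130:260,210:350],None,fx=4.6,fy=4.6,interpolation=cv2.INTER_CUBIC))
```

```text
[0.54157727 0.14525052 0.042     ] [0.51182739 0.03884033 0.042     ] [0.50436058 0.01196625 0.042     ] [0.45723102 0.16015607 0.04      ] [0.43297378 0.06977948 0.04      ] 0.1104906458457157 0.02289210508281577 0.0935753294638063
74.38021313107797
74.3987847168155
74.97580637301698
o from hinge [0.48432343 0.10387879 0.042     ] from front [0.48362867 0.10421016 0.04      ] x [ 0.96315686 -0.26894025  0.        ] y [0.26894025 0.96315686 0.        ]
[[0.1276, 0.0505], [0.1286, -0.0487]]
[[0.1142, 0.0477], [0.1151, -0.0456]]
bottle [np.float64(-0.00012265388472312182), np.float64(0.13461875699291456)] dish [np.float64(-0.05242034259406764), np.float64(0.11060128223253557)]
```

View pics/s1.png

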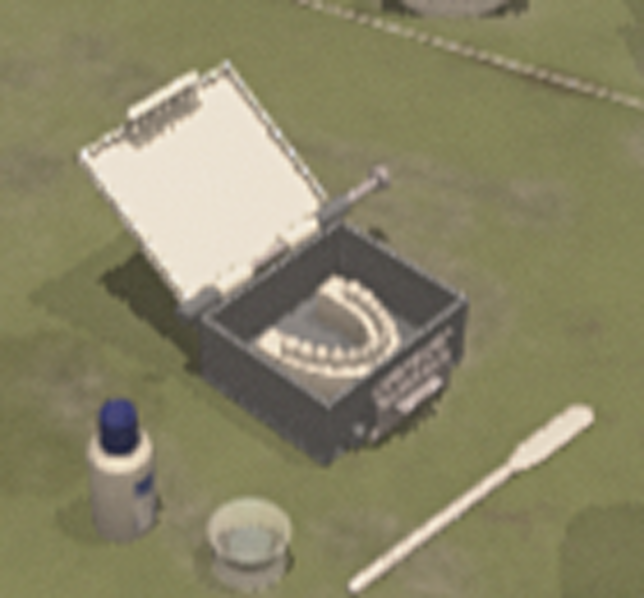

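Emit:
{"method": "move_arm", "body": {
  "hand": 1,
  "commands": [
    {"az":-6.53},
    {"az":-6.53},
    {"az":-6.53},
    {"az":-6.53},
    {"az":-6.53},
    {"az":-6.53},
    {"az":-6.53},
    {"az":-6.53},
    {"az":-6.53},
    {}
  ]
}}

```text
schema error: expected keys dx, dy, dz, ax, ay, az
```

```bash
cat >> h.py <<'E'
o=np.array([.484,.104,0]);X=np.array([.9632,-.2689,0]);Y=np.array([.2689,.9632,0])
B=np.array([X,Y,[0,0,1]])
def st():
    s=read_state();print('t',round(s['t'],2),'box mm',np.round(B@(s['position']-o)*1e3,1),'F box',np.round(B@s['ft_force'],1),'tool axes in box\n',np.round(B@Ro.from_quat(s['ee_rot']).as_matrix(),3).T.tolist(),'w',s['gripper_width'],np.round(s['joint_pos'],2))
E
python3 -c "from h import *;st()"
```

```text
t 0.25 box mm [-126.7 -742.9  198.5] F box [-0.2 -1.1  0.8] tool axes in box
 [[-0.855, -0.519, 0.0], [-0.519, 0.855, 0.001], [-0.001, 0.001, -1.0]] w 0.0856505939917759 [-0.96  0.04  0.08 -0.   -1.62 -0.33]
```

Emit:
{"method": "move_arm", "body": {
  "hand": 1,
  "commands": [
    {"dx":0,"dy":0,"dz":0,"ax":0,"ay":0,"az":-6.53},
    {"dx":0,"dy":0,"dz":0,"ax":0,"ay":0,"az":-6.53},
    {"dx":0,"dy":0,"dz":0,"ax":0,"ay":0,"az":-6.53},
    {"dx":0,"dy":0,"dz":0,"ax":0,"ay":0,"az":-6.53},
    {"dx":0,"dy":0,"dz":0,"ax":0,"ay":0,"az":-6.53},
    {"dx":0,"dy":0,"dz":0,"ax":0,"ay":0,"az":-6.53},
    {"dx":0,"dy":0,"dz":0,"ax":0,"ay":0,"az":-6.53},
    {"dx":0,"dy":0,"dz":0,"ax":0,"ay":0,"az":-6.53},
    {"dx":0,"dy":0,"dz":0,"ax":0,"ay":0,"az":-6.53},
    {"dx":0,"dy":0,"dz":0,"ax":0,"ay":0,"az":0}
  ]
}}

```text
t: 1.08
position: [0.1622, -0.5775, 0.1988]
ee_rot: [-0.607, 0.795, 0.0, 0.0]
ft_force: [-0.4, -0.1, 0.5]
gripper_width: 0.0002
grip_force: 0.0
```

```bash
python3 -c "from h import *;st()"
```

```text
t 1.08 box mm [-126.6 -743.   198.8] F box [-0.3 -0.2  0.5] tool axes in box
 [[0.005, -1.0, -0.0], [-1.0, -0.005, 0.0], [-0.0, 0.0, -1.0]] w 0.00017984939346503604 [-0.96  0.04  0.08 -0.   -1.62  0.7 ]
```

Emit:
{"method": "move_arm", "body": {
  "commands": [
    {"dx":-0.0314,"dy":-0.0086,"dz":0.004,"ax":0,"ay":0,"az":0},
    {"dx":-0.0314,"dy":-0.0086,"dz":0.004,"ax":0,"ay":0,"az":0},
    {"dx":-0.0314,"dy":-0.0086,"dz":0.004,"ax":0,"ay":0,"az":0},
    {"dx":-0.0314,"dy":-0.0086,"dz":0.004,"ax":0,"ay":0,"az":0},
    {"dx":-0.0314,"dy":-0.0086,"dz":0.004,"ax":0,"ay":0,"az":0},
    {"dx":-0.0314,"dy":-0.0086,"dz":0.004,"ax":0,"ay":0,"az":0},
    {"dx":-0.0314,"dy":-0.0086,"dz":0.004,"ax":0,"ay":0,"az":0},
    {"dx":-0.0314,"dy":-0.0086,"dz":0.004,"ax":0,"ay":0,"az":0},
    {"dx":-0.0314,"dy":-0.0086,"dz":0.004,"ax":0,"ay":0,"az":0},
    {"dx":-0.0314,"dy":-0.0086,"dz":0.004,"ax":0,"ay":0,"az":0},
    {"dx":-0.0314,"dy":-0.0086,"dz":0.004,"ax":0,"ay":0,"az":0},
    {"dx":-0.0314,"dy":-0.0086,"dz":0.004,"ax":0,"ay":0,"az":0},
    {"dx":-0.0314,"dy":-0.0086,"dz":0.004,"ax":0,"ay":0,"az":0},
    {"dx":-0.0314,"dy":-0.0086,"dz":0.004,"ax":0,"ay":0,"az":0},
    {"dx":-0.0314,"dy":-0.0086,"dz":0.004,"ax":0,"ay":0,"az":0},
    {"dx":-0.0314,"dy":-0.0086,"dz":0.004,"ax":0,"ay":0,"az":0},
    {"dx":-0.0314,"dy":-0.0086,"dz":0.004,"ax":0,"ay":0,"az":0},
    {"dx":-0.0314,"dy":-0.0086,"dz":0.004,"ax":0,"ay":0,"az":0},
    {"dx":-0.0314,"dy":-0.0086,"dz":0.004,"ax":0,"ay":0,"az":0},
    {"dx":0,"dy":0,"dz":0,"ax":0,"ay":0,"az":0}
  ]
}}

```text
t: 2.75
position: [0.4806, -0.0429, 0.1213]
ee_rot: [-0.605, 0.796, 0.001, -0.001]
ft_force: [-0.1, -0.6, -0.6]
gripper_width: 0.0
grip_force: 0.0
```

```bash
python3 -c "from h import *;st()"
```

```text
t 2.75 box mm [  36.2 -142.5  121.3] F box [ 0.1 -0.6 -0.6] tool axes in box
 [[0.001, -1.0, -0.0], [-1.0, -0.001, 0.002], [-0.002, 0.0, -1.0]] w 3.6563175802810496e-05 [ 0.33 -0.27 -0.34 -0.   -1.5  -0.6 ]
```

Emit:
{"method": "move_arm", "body": {
  "commands": [
    {"dx":-0.005,"dy":-0.0016,"dz":0.0182,"ax":0,"ay":0,"az":0},
    {"dx":-0.005,"dy":-0.0016,"dz":0.0182,"ax":0,"ay":0,"az":0},
    {"dx":-0.005,"dy":-0.0016,"dz":0.0182,"ax":0,"ay":0,"az":0},
    {"dx":-0.005,"dy":-0.0016,"dz":0.0182,"ax":0,"ay":0,"az":0},
    {"dx":0,"dy":-0.0016,"dz":0.0182,"ax":0,"ay":0,"az":0},
    {"dx":0,"dy":0,"dz":0,"ax":0,"ay":0,"az":0},
    {"dx":0,"dy":0,"dz":0,"ax":0,"ay":0,"az":0}
  ]
}}

```text
t: 3.33
position: [0.492, -0.0299, 0.0316]
ee_rot: [-0.604, 0.797, 0.0, -0.001]
ft_force: [0.2, -0.7, 0.2]
gripper_width: -0.0002
grip_force: 0.0
```

Run:
```python
from h import *
st(); c=cam('top');im=c['color'][:,:,::-1]
cv2.imwrite('pics/t2.png',cv2.resize(im[120:240,250:400],None,fx=5,fy=5,interpolation=cv2.INTER_CUBIC))
s=cam('scene');im=s['color'][:,:,::-1]
cv2.imwrite('pics/s2.png',cv2.resize(im[110:250,220:380],None,fx=4.2,fy=4.2,interpolation=cv2.INTER_CUBIC))
```

```text
t 3.33 box mm [  43.7 -126.8   31.6] F box [ 0.4 -0.6  0.2] tool axes in box
 [[-0.001, -1.0, 0.001], [-1.0, 0.001, 0.002], [-0.002, -0.001, -1.0]] w -0.00016018412009363863 [ 0.35 -0.21 -0.45  0.   -1.33 -0.62]
```

View pics/s2.png

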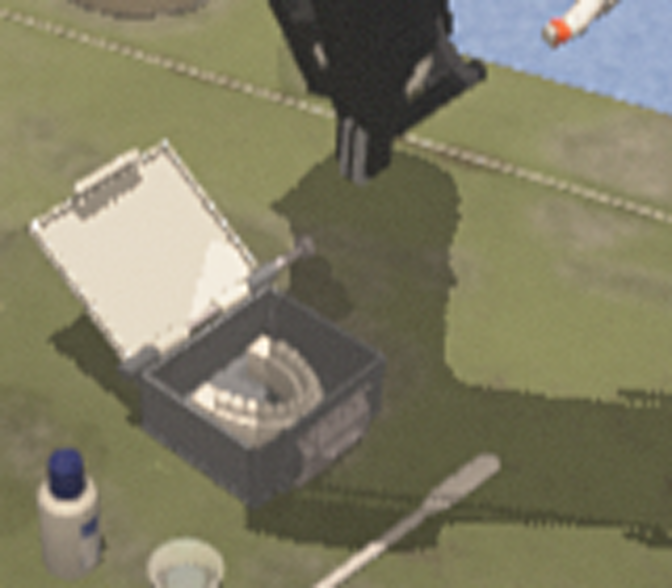

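The fingers hang in line with the pin, whose head is at (305,245), and are short of it. Pushing now.

Emit:
{"method": "move_arm", "body": {
  "commands": [
    {"dx":-0.008,"dy":0,"dz":0,"ax":0,"ay":0,"az":0},
    {"dx":-0.008,"dy":0,"dz":0,"ax":0,"ay":0,"az":0},
    {"dx":-0.008,"dy":0,"dz":0,"ax":0,"ay":0,"az":0},
    {"dx":-0.005,"dy":0,"dz":0,"ax":0,"ay":0,"az":0},
    {"dx":-0.004,"dy":0,"dz":0,"ax":0,"ay":0,"az":0},
    {"dx":-0.004,"dy":0,"dz":0,"ax":0,"ay":0,"az":0},
    {"dx":-0.004,"dy":0,"dz":0,"ax":0,"ay":0,"az":0},
    {"dx":-0.004,"dy":0,"dz":0,"ax":0,"ay":0,"az":0},
    {"dx":0,"dy":0,"dz":0,"ax":0,"ay":0,"az":0}
  ]
}}

```text
t: 4.18
position: [0.5048, 0.0144, 0.0319]
ee_rot: [-0.605, 0.796, 0.0, -0.0]
ft_force: [-0.3, -0.1, 0.3]
gripper_width: 0.0004
grip_force: 0.0
```

```bash
python3 -c "from h import *;st()"
```

```text
t 4.18 box mm [ 44.1 -80.7  31.9] F box [-0.3 -0.2  0.3] tool axes in box
 [[0.001, -1.0, -0.0], [-1.0, -0.001, 0.0], [-0.0, 0.0, -1.0]] w 0.0004468554950598839 [ 0.43 -0.17 -0.42 -0.   -1.32 -0.7 ]
```

Emit:
{"method": "move_arm", "body": {
  "commands": [
    {"dx":-0.003,"dy":0,"dz":0,"ax":0,"ay":0,"az":0},
    {"dx":-0.003,"dy":0,"dz":0,"ax":0,"ay":0,"az":0}
  ]
}}

```text
t: 4.35
position: [0.5063, 0.0197, 0.032]
ee_rot: [-0.605, 0.796, 0.0, -0.0]
ft_force: [-0.3, -0.2, 0.3]
gripper_width: 0.0001
grip_force: 0.0
```

Run:
```python
from h import *
st(); c=cam('top');im=c['color'][:,:,::-1]
a=cv2.resize(im[130:230,255:355],None,fx=4,fy=4,interpolation=cv2.INTER_CUBIC)
s=cam('scene');im=s['color'][:,:,::-1]
b=cv2.resize(im[150:250,240:340],None,fx=4,fy=4,interpolation=cv2.INTER_CUBIC)
cv2.imwrite('pics/p3.png',np.hstack([a,b]))
```

```text
t 4.35 box mm [ 44.1 -75.2  32. ] F box [-0.3 -0.3  0.3] tool axes in box
 [[0.001, -1.0, -0.0], [-1.0, -0.001, 0.0], [-0.0, 0.0, -1.0]] w 0.0001485366171694517 [ 0.44 -0.17 -0.42 -0.   -1.32 -0.71]
```

View pics/p3.png

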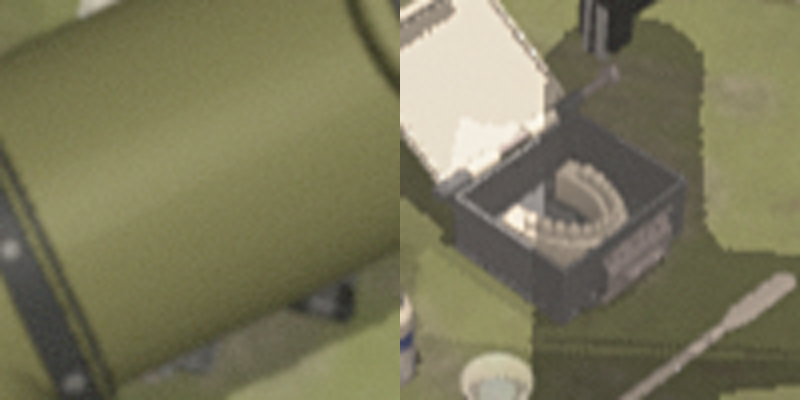

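The fingertips in the scene view, at (595,52) in the right half, are still apart from the pin head at (613,73). I'll check this against the calibration.

Run:
```python
from h import *
c=cam('scene'); t=cam('top')
tcp=read_state()['position']; print('tcp proj',proj(c,tcp),proj(t,tcp))
H=o+.044*X-.083*Y+[0,0,.042]
print('head proj scene',proj(c,H),'top',proj(t,H))
bx=lambda p:np.round(B@(p-o)*1e3,1)
for n,u,v,z in(('tip',290,162.6,.032),('head',292.8,167.8,.042),('cornerFmin',240+(682-400)/4,150+180/4,.04),('cornerFplus',240+(560-400)/4,150+268/4,.04),('hingeL',240+(442-400)/4,150+190/4,.042)):
  print(n,u,v,bx(onz(c,u,v,z)))
for n,q in(('FL',[-.04,.048,.04]),('FR',[-.04,-.048,.04]),('hL',[.044,.055,.042]),('BR',[.04,-.048,.04])):
  print(n,proj(c,o+B.T@np.array(q)))
print(c['eye'],c['rotation'],c['fov_y'],c['cx'],c['cy'])
```

```text
tcp proj (np.float64(289.8064006344429), np.float64(172.72854767066627)) (np.float64(333.94392812114864), np.float64(181.8131106428241))
head proj scene (np.float64(292.3263009476646), np.float64(167.75088968611297)) top (np.float64(338.8627399266243), np.float64(182.16818120864258))
tip 290 162.6 [  67.6 -102.7   32. ]
head 292.8 167.8 [ 43.1 -83.6  42. ]
cornerFmin 310.5 195.0 [-40.6 -44.1  40. ]
cornerFplus 280.0 217.0 [-37.5  47.6  40. ]
hingeL 250.5 197.5 [43.  50.6 42. ]
FL (np.float64(280.78879570803645), np.float64(217.74848467227312))
FR (np.float64(311.44117380601267), np.float64(193.952979457864))
hL (np.float64(248.6464676200181), np.float64(198.32302145240843))
BR (np.float64(283.1972025637079), np.float64(176.5742196165332))
[0.21989179 0.67985477 0.64506354] [-0.22911574  0.89014697 -0.38032739  0.1024472 ] 49.47583078420864 256.4003031369832 195.08106409102322
```

Run:
```python
from h import *
c=cam('scene'); im=c['color'][:,:,::-1][135:195,255:335].astype(float)
im=np.clip(255*(im/255)**.45,0,255).astype(np.uint8)
a=cv2.resize(im,None,fx=10,fy=10,interpolation=cv2.INTER_NEAREST)
tcp=read_state()['position']
for dz,col in((0,(0,0,255)),(.02,(0,255,255)),(.04,(255,0,255))):
  u,v=proj(c,tcp+[0,0,dz]); cv2.circle(a,(int((u-255+.5)*10),int((v-135+.5)*10)),5,col,-1)
cv2.imwrite('pics/z4.png',a)
```

```text
(no output)
```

View pics/z4.png

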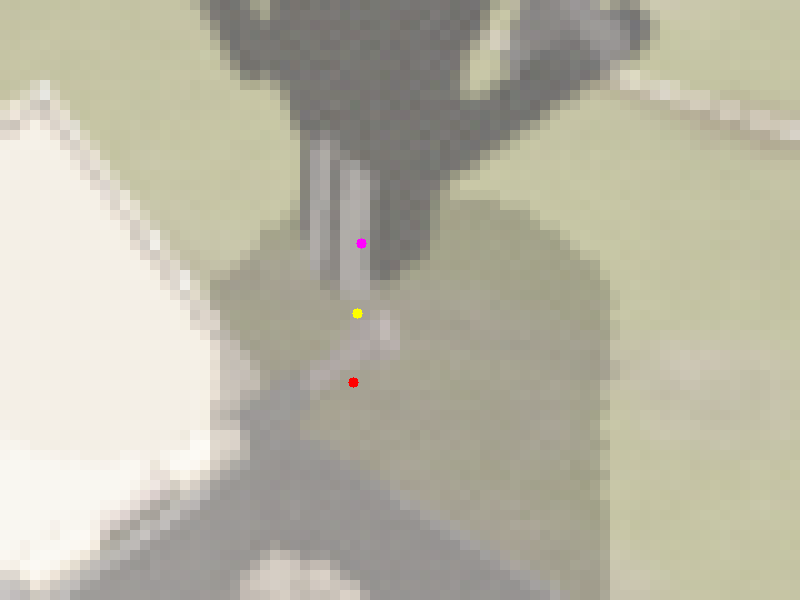

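The fingers' visible tips end about 25 mm above the reported TCP along the same vertical, at (350,290), so they passed over the untouched head at (385,330). I'll back off, go lower and check.

Emit:
{"method": "move_arm", "body": {
  "commands": [
    {"dx":0.012,"dy":0,"dz":-0.002,"ax":0,"ay":0,"az":0},
    {"dx":0.012,"dy":0,"dz":0,"ax":0,"ay":0,"az":0},
    {"dx":0.012,"dy":0,"dz":0,"ax":0,"ay":0,"az":0},
    {"dx":0.012,"dy":0,"dz":0.005,"ax":0,"ay":0,"az":0},
    {"dx":0,"dy":0,"dz":0.007,"ax":0,"ay":0,"az":0},
    {"dx":0,"dy":0,"dz":0.007,"ax":0,"ay":0,"az":0},
    {"dx":0,"dy":0,"dz":0,"ax":0,"ay":0,"az":0},
    {"dx":0,"dy":0,"dz":0,"ax":0,"ay":0,"az":0}
  ]
}}

```text
t: 5.27
position: [0.4929, -0.0267, 0.0141]
ee_rot: [-0.605, 0.796, 0.0, -0.001]
ft_force: [0.2, 0.4, 0.1]
gripper_width: -0.0
grip_force: 0.0
```

Run:
```python
from h import *
st()
def g(c,y0,y1,x0,x1,tcp,k):
  im=c['color'][:,:,::-1][y0:y1,x0:x1].astype(float)
  im=np.clip(255*(im/255)**.45,0,255).astype(np.uint8)
  a=cv2.resize(im,None,fx=k,fy=k,interpolation=cv2.INTER_NEAREST)
  for dz,col in((0,(0,0,255)),(.02,(0,255,255)),(.04,(255,0,255))):
    u,v=proj(c,tcp+[0,0,dz]); cv2.circle(a,(int((u-x0+.5)*k),int((v-y0+.5)*k)),3,col,-1)
  return a
tcp=read_state()['position']
a=g(cam('scene'),110,210,270,370,tcp,4)
b=g(cam('top'),130,230,300,400,tcp,4)
cv2.imwrite('pics/p5.png',np.hstack([a,b]))
```

```text
t 5.27 box mm [  43.7 -123.5   14.1] F box [0.1 0.4 0.1] tool axes in box
 [[0.001, -1.0, 0.001], [-1.0, -0.001, 0.001], [-0.001, -0.001, -1.0]] w -2.9410731115077037e-05 [ 0.36 -0.19 -0.47 -0.   -1.29 -0.63]
```

View pics/p5.png

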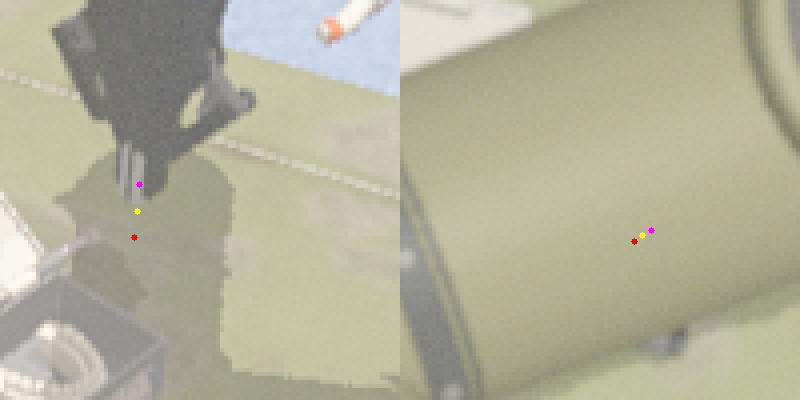

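The tips are still about 28 mm above the reported TCP, at (135,200) in the left half. That puts the real tip near z = 42 mm, so I'll go lower and push while watching the force.

Emit:
{"method": "move_arm", "body": {
  "commands": [
    {"dx":0,"dy":0,"dz":0.004,"ax":0,"ay":0,"az":0},
    {"dx":0,"dy":0,"dz":0.004,"ax":0,"ay":0,"az":0},
    {"dx":-0.006,"dy":0,"dz":0.002,"ax":0,"ay":0,"az":0},
    {"dx":-0.006,"dy":0,"dz":0,"ax":0,"ay":0,"az":0},
    {"dx":-0.006,"dy":0,"dz":0,"ax":0,"ay":0,"az":0},
    {"dx":-0.005,"dy":0,"dz":0,"ax":0,"ay":0,"az":0},
    {"dx":-0.003,"dy":0,"dz":0,"ax":0,"ay":0,"az":0},
    {"dx":-0.003,"dy":0,"dz":0,"ax":0,"ay":0,"az":0},
    {"dx":-0.003,"dy":0,"dz":0,"ax":0,"ay":0,"az":0},
    {"dx":-0.003,"dy":0,"dz":0,"ax":0,"ay":0,"az":0}
  ]
}}

```text
t: 6.2
position: [0.5027, 0.0069, 0.0051]
ee_rot: [-0.605, 0.796, -0.0, -0.0]
ft_force: [-0.5, -3.1, 1.1]
gripper_width: 0.0002
grip_force: 1.4
```

```bash
python3 -c "from h import *;st()"
```

```text
t 6.2 box mm [ 44.2 -88.5   5.1] F box [ 0.4 -3.1  1.1] tool axes in box
 [[0.001, -1.0, 0.001], [-1.0, -0.001, 0.0], [-0.0, -0.001, -1.0]] w 0.00018363275339901956 [ 0.42 -0.16 -0.46  0.   -1.27 -0.69]
```

Contact: 3.1 N against the push, so the pin is moving. Driving it on.

Emit:
{"method": "move_arm", "body": {
  "commands": [
    {"dx":-0.003,"dy":0,"dz":0,"ax":0,"ay":0,"az":0},
    {"dx":-0.003,"dy":0,"dz":0,"ax":0,"ay":0,"az":0},
    {"dx":-0.003,"dy":0,"dz":0,"ax":0,"ay":0,"az":0},
    {"dx":-0.003,"dy":0,"dz":0,"ax":0,"ay":0,"az":0},
    {"dx":-0.002,"dy":0,"dz":0,"ax":0,"ay":0,"az":0}
  ]
}}

```text
t: 6.62
position: [0.5067, 0.0209, 0.0051]
ee_rot: [-0.605, 0.796, -0.0, 0.0]
ft_force: [0.2, -3.1, 0.8]
gripper_width: 0.0001
grip_force: 1.3
```

Emit:
{"method": "move_arm", "body": {
  "commands": [
    {"dx":-0.0015,"dy":0,"dz":0,"ax":0,"ay":0,"az":0}
  ]
}}

```text
t: 6.7
position: [0.5071, 0.0223, 0.0051]
ee_rot: [-0.605, 0.796, -0.0, 0.0]
ft_force: [0.4, -2.1, 1.8]
gripper_width: 0.0002
grip_force: 1.3
```

Emit:
{"method": "move_arm", "body": {
  "commands": [
    {"dx":-0.0015,"dy":0,"dz":0,"ax":0,"ay":0,"az":0}
  ]
}}

```text
t: 6.78
position: [0.5074, 0.0236, 0.0051]
ee_rot: [-0.605, 0.796, -0.0, 0.0]
ft_force: [-1.5, -7.1, 1.5]
gripper_width: -0.0002
grip_force: 3.8
```

```bash
python3 -c "from h import *;st()"
```

```text
t 6.78 box mm [ 44.2 -71.1   5.1] F box [ 0.5 -7.3  1.5] tool axes in box
 [[0.001, -1.0, 0.0], [-1.0, -0.001, -0.0], [0.0, -0.0, -1.0]] w -0.0002103116692365503 [ 0.44 -0.14 -0.45  0.   -1.27 -0.72]
```

Force is rising at y = -71 mm, exactly where home was expected. One more small push to confirm the stop.

Emit:
{"method": "move_arm", "body": {
  "commands": [
    {"dx":-0.001,"dy":0,"dz":0,"ax":0,"ay":0,"az":0}
  ]
}}

```text
t: 6.87
position: [0.5074, 0.0236, 0.0051]
ee_rot: [-0.605, 0.796, -0.001, -0.001]
ft_force: [-0.8, -10.0, 2.9]
gripper_width: -0.0001
grip_force: 4.6
```

Emit:
{"method": "move_arm", "body": {
  "commands": [
    {"dx":-0.001,"dy":0,"dz":0,"ax":0,"ay":0,"az":0}
  ]
}}

```text
t: 6.95
position: [0.5074, 0.0236, 0.0052]
ee_rot: [-0.605, 0.796, -0.001, -0.002]
ft_force: [-1.4, -12.8, 2.1]
gripper_width: -0.0001
grip_force: 6.2
```

The pin is firmly home. Now retreat, rise, and go round behind the lid.

Emit:
{"method": "move_arm", "body": {
  "commands": [
    {"dx":0.015,"dy":0,"dz":0,"ax":0,"ay":0,"az":0},
    {"dx":0.015,"dy":0,"dz":0,"ax":0,"ay":0,"az":0},
    {"dx":0,"dy":0,"dz":-0.03,"ax":0,"ay":0,"az":0},
    {"dx":0,"dy":0,"dz":-0.03,"ax":0,"ay":0,"az":0},
    {"dx":0,"dy":0,"dz":-0.03,"ax":0,"ay":0,"az":0},
    {"dx":0,"dy":0,"dz":-0.03,"ax":0,"ay":0,"az":0},
    {"dx":0,"dy":0,"dz":-0.03,"ax":0,"ay":0,"az":0},
    {"dx":-0.014,"dy":-0.0155,"dz":0,"ax":0,"ay":0,"az":0},
    {"dx":-0.014,"dy":-0.0155,"dz":0,"ax":0,"ay":0,"az":0},
    {"dx":-0.014,"dy":-0.0155,"dz":0,"ax":0,"ay":0,"az":0},
    {"dx":-0.014,"dy":-0.0155,"dz":0,"ax":0,"ay":0,"az":0},
    {"dx":-0.014,"dy":-0.0155,"dz":0,"ax":0,"ay":0,"az":0},
    {"dx":-0.014,"dy":-0.0155,"dz":0,"ax":0,"ay":0,"az":0},
    {"dx":-0.014,"dy":-0.0155,"dz":0,"ax":0,"ay":0,"az":0},
    {"dx":0,"dy":-0.0155,"dz":0,"ax":0,"ay":0,"az":0},
    {"dx":0,"dy":0,"dz":0,"ax":0,"ay":0,"az":0}
  ]
}}

```text
t: 8.28
position: [0.6468, 0.0579, 0.153]
ee_rot: [-0.605, 0.796, 0.001, -0.0]
ft_force: [-0.5, 0.7, 0.0]
gripper_width: 0.0001
grip_force: 0.0
```

Run:
```python
from h import *
st()
c=cam('scene'); tcp=read_state()['position']
im=c['color'][:,:,::-1][80:260,190:340]
a=cv2.resize(im,None,fx=3.3,fy=3.3,interpolation=cv2.INTER_CUBIC)
for dz,col in((0,(0,0,255)),(.027,(0,255,255)),(.04,(255,0,255))):
    u,v=proj(c,tcp+[0,0,dz]); cv2.circle(a,(int((u-190+.5)*3.3),int((v-80+.5)*3.3)),3,col,-1)
cv2.imwrite('pics/p6.png',a)
```

```text
t 8.28 box mm [169.2  -0.6 153. ] F box [-0.7  0.5  0. ] tool axes in box
 [[0.001, -1.0, -0.0], [-1.0, -0.001, 0.002], [-0.002, 0.0, -1.0]] w 0.00010707696833433939 [ 0.4   0.17  0.14 -0.   -1.54 -0.67]
```

View pics/p6.png

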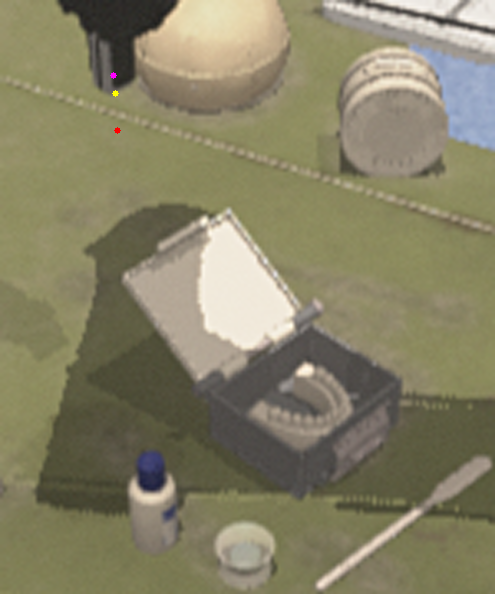

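The pin head sits against the knuckle at (315,308), and the tip is 27 mm above the reported TCP. The lid's free edge is at (125,275) to (228,212), well in front of the fingers. Descending behind it, then swinging it up.

Emit:
{"method": "move_arm", "body": {
  "commands": [
    {"dx":0,"dy":0,"dz":0.022,"ax":0,"ay":0,"az":0},
    {"dx":0,"dy":0,"dz":0.022,"ax":0,"ay":0,"az":0},
    {"dx":0,"dy":0,"dz":0.022,"ax":0,"ay":0,"az":0},
    {"dx":0,"dy":0,"dz":0.022,"ax":0,"ay":0,"az":0},
    {"dx":0,"dy":0,"dz":0.022,"ax":0,"ay":0,"az":0},
    {"dx":0,"dy":0,"dz":0,"ax":0,"ay":0,"az":0},
    {"dx":0,"dy":0.008,"dz":0,"ax":0,"ay":0,"az":0},
    {"dx":0,"dy":0.008,"dz":0,"ax":0,"ay":0,"az":0},
    {"dx":0,"dy":0.008,"dz":0,"ax":0,"ay":0,"az":0},
    {"dx":0,"dy":0.008,"dz":0,"ax":0,"ay":0,"az":0},
    {"dx":0,"dy":0.008,"dz":0,"ax":0,"ay":0,"az":0},
    {"dx":0,"dy":0.008,"dz":0,"ax":0,"ay":0,"az":0}
  ]
}}

```text
t: 9.33
position: [0.6065, 0.0697, 0.0527]
ee_rot: [-0.605, 0.796, -0.007, 0.008]
ft_force: [24.2, -12.3, 18.0]
gripper_width: -0.0001
grip_force: 15.7
```

```bash
python3 -c "from h import *;st()"
```

```text
t 9.33 box mm [ 1.272e+02 -1.000e-01  5.270e+01] F box [26.6 -5.4 18. ] tool axes in box
 [[0.002, -1.0, -0.004], [-1.0, -0.002, -0.02], [0.02, 0.004, -1.0]] w -0.00010733362788242522 [ 0.45  0.08 -0.14  0.01 -1.33 -0.72]
```

The 26 N back and 18 N up lie along the lid, so its free edge is jammed against the finger face by friction. I'll back off, go lower, and drag it up along its arc.

Emit:
{"method": "move_arm", "body": {
  "commands": [
    {"dx":0,"dy":-0.008,"dz":0,"ax":0,"ay":0,"az":0},
    {"dx":0,"dy":-0.006,"dz":0.004,"ax":0,"ay":0,"az":0},
    {"dx":0,"dy":0,"dz":0.007,"ax":0,"ay":0,"az":0},
    {"dx":0,"dy":0,"dz":0.007,"ax":0,"ay":0,"az":0},
    {"dx":0,"dy":0,"dz":0,"ax":0,"ay":0,"az":0},
    {"dx":0,"dy":0,"dz":0,"ax":0,"ay":0,"az":0}
  ]
}}

```text
t: 9.83
position: [0.6154, 0.0664, 0.0286]
ee_rot: [-0.605, 0.796, -0.002, 0.002]
ft_force: [8.7, -3.5, 7.6]
gripper_width: -0.0002
grip_force: 3.9
```

Run:
```python
from h import *
st()
c=cam('scene'); a=c['color'][:,:,::-1][90:240,190:340]
cv2.imwrite('pics/p7.png',cv2.resize(a,None,fx=4,fy=4,interpolation=cv2.INTER_CUBIC))
```

```text
t 9.83 box mm [136.7  -0.9  28.6] F box [ 9.4 -1.1  7.6] tool axes in box
 [[0.001, -1.0, -0.001], [-1.0, -0.001, -0.006], [0.006, 0.001, -1.0]] w -0.0002441736126542535 [ 0.43  0.13 -0.13  0.   -1.3  -0.7 ]
```

View pics/p7.png

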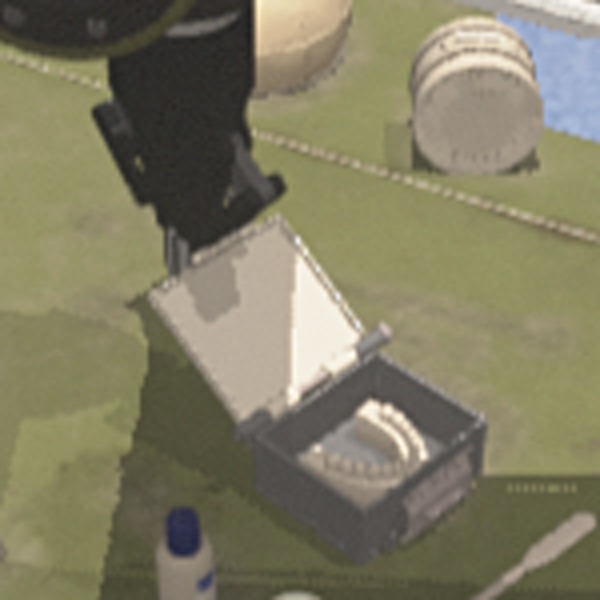

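The lid has not moved; its corner is still at (150,295). The contact is on the gripper's widening finger backs. I'll back off and tilt the tool so the fingertips reach forward under the lid.

Emit:
{"method": "move_arm", "body": {
  "commands": [
    {"dx":0,"dy":-0.015,"dz":0,"ax":0,"ay":0,"az":0},
    {"dx":0,"dy":-0.01,"dz":0,"ax":0,"ay":0,"az":0},
    {"dx":0,"dy":0,"dz":0,"ax":-7,"ay":0,"az":0},
    {"dx":0,"dy":0,"dz":0,"ax":-7,"ay":0,"az":0},
    {"dx":0,"dy":0,"dz":0,"ax":-7,"ay":0,"az":0},
    {"dx":0,"dy":0,"dz":0,"ax":-7,"ay":0,"az":0},
    {"dx":0,"dy":0,"dz":0,"ax":0,"ay":0,"az":0},
    {"dx":0,"dy":0,"dz":0,"ax":0,"ay":0,"az":0}
  ]
}}

```text
t: 10.55
position: [0.6349, 0.0595, 0.0177]
ee_rot: [-0.585, 0.772, 0.196, -0.152]
ft_force: [-0.6, 0.1, -0.5]
gripper_width: -0.0002
grip_force: 0.0
```

```bash
python3 -c "from h import *;st()"
```

```text
t 10.55 box mm [157.3  -2.3  17.7] F box [-0.6 -0.  -0.5] tool axes in box
 [[-0.001, -1.0, 0.005], [-0.877, 0.004, 0.481], [-0.481, -0.004, -0.877]] w -0.0002285968598119313 [ 0.25  0.67  0.54 -0.25 -1.88 -0.55]
```

Emit:
{"method": "move_arm", "body": {
  "commands": [
    {"dx":0,"dy":0.009,"dz":0,"ax":0,"ay":0,"az":0},
    {"dx":0,"dy":0.009,"dz":0,"ax":0,"ay":0,"az":0},
    {"dx":0,"dy":0.009,"dz":0,"ax":0,"ay":0,"az":0},
    {"dx":0,"dy":0.009,"dz":0,"ax":0,"ay":0,"az":0},
    {"dx":0,"dy":0.005,"dz":0,"ax":0,"ay":0,"az":0},
    {"dx":0,"dy":0,"dz":0,"ax":0,"ay":0,"az":0}
  ]
}}

```text
t: 11.05
position: [0.6016, 0.0706, 0.049]
ee_rot: [-0.588, 0.772, 0.192, -0.145]
ft_force: [-0.9, 0.2, 1.2]
gripper_width: -0.0002
grip_force: 0.0
```

Emit:
{"method": "move_arm", "body": {
  "commands": [
    {"dx":0,"dy":0.005,"dz":-0.003,"ax":0,"ay":0,"az":0},
    {"dx":0,"dy":0.005,"dz":-0.003,"ax":0,"ay":0,"az":0}
  ]
}}

```text
t: 11.22
position: [0.5957, 0.0714, 0.0564]
ee_rot: [-0.587, 0.773, 0.193, -0.147]
ft_force: [0.6, -0.7, -0.3]
gripper_width: -0.0003
grip_force: 0.0
```

```bash
python3 -c "from h import *;st()"
```

```text
t 11.22 box mm [116.4  -1.3  56.4] F box [ 0.8 -0.5 -0.3] tool axes in box
 [[0.001, -1.0, 0.0], [-0.883, -0.001, 0.47], [-0.47, -0.001, -0.883]] w -0.00033395278177942087 [ 0.28  0.53  0.42 -0.26 -1.88 -0.58]
```

Emit:
{"method": "move_arm", "body": {
  "commands": [
    {"dx":0,"dy":0.0083,"dz":-0.0039,"ax":0,"ay":0,"az":0},
    {"dx":0,"dy":0.0087,"dz":-0.0029,"ax":0,"ay":0,"az":0},
    {"dx":0,"dy":0.0089,"dz":-0.0021,"ax":0,"ay":0,"az":0},
    {"dx":0,"dy":0.0091,"dz":-0.0012,"ax":0,"ay":0,"az":0}
  ]
}}

```text
t: 11.55
position: [0.5706, 0.0786, 0.0825]
ee_rot: [-0.587, 0.773, 0.193, -0.146]
ft_force: [0.6, -0.8, -0.5]
gripper_width: 0.0003
grip_force: 0.0
```

```bash
cat >> h.py <<'E'
def lidmask():
    c=cam('scene'); im=c['color'].astype(int); m=((im.min(2)>105)&(im.max(2)-im.min(2)<60)).astype(np.uint8)
    w=np.zeros_like(m); w[120:225,205:325]=1; m*=w
    n,l,s,_=cv2.connectedComponentsWithStats(m)
    for i in np.argsort(-s[1:,4])[:2]+1: 
        k=cv2.findContours((l==i).astype(np.uint8),0,2)[0][0]
        print('blob',s[i].tolist(),cv2.boxPoints(cv2.minAreaRect(k)).round(0).tolist())
    for a in(10,20,33,60,80,90,100,120,140,155,165):
        r=np.radians(a); q=[proj(c,o+B.T@np.array([.044+.0875*np.cos(r),y,.042+.0875*np.sin(r)])) for y in(.048,-.048)]
        print(a,np.round(q,0).tolist())
E
python3 -c "from h import *;st();lidmask()"
```

```text
t 11.55 box mm [90.2 -1.2 82.5] F box [ 0.8 -0.6 -0.5] tool axes in box
 [[0.001, -1.0, -0.0], [-0.883, -0.001, 0.469], [-0.469, -0.0, -0.883]] w 0.0003484449196253887 [ 0.3   0.45  0.36 -0.27 -1.9  -0.6 ]
blob [227, 141, 56, 55, 1719] [[221.0, 157.0], [254.0, 132.0], [286.0, 175.0], [252.0, 200.0]]
blob [279, 159, 35, 28, 474] [[274.0, 179.0], [279.0, 158.0], [315.0, 167.0], [310.0, 187.0]]
10 [[223.0, 172.0], [254.0, 153.0]]
20 [[224.0, 168.0], [255.0, 148.0]]
33 [[226.0, 163.0], [258.0, 144.0]]
60 [[235.0, 159.0], [268.0, 139.0]]
80 [[245.0, 161.0], [278.0, 140.0]]
90 [[250.0, 164.0], [283.0, 143.0]]
100 [[256.0, 168.0], [289.0, 147.0]]
120 [[266.0, 179.0], [299.0, 157.0]]
140 [[275.0, 192.0], [307.0, 169.0]]
155 [[280.0, 203.0], [311.0, 179.0]]
165 [[281.0, 209.0], [313.0, 185.0]]
```

The lid has not moved: its mask corner is still where the projection puts a lid at 33°. The tips slipped over its edge. I'll rise, back out, and go in deeper under it.

Emit:
{"method": "move_arm", "body": {
  "commands": [
    {"dx":0,"dy":0,"dz":-0.02,"ax":0,"ay":0,"az":0},
    {"dx":0,"dy":-0.015,"dz":0,"ax":0,"ay":0,"az":0},
    {"dx":0,"dy":-0.015,"dz":0,"ax":0,"ay":0,"az":0},
    {"dx":0,"dy":-0.015,"dz":0,"ax":0,"ay":0,"az":0},
    {"dx":0,"dy":-0.005,"dz":0,"ax":0,"ay":0,"az":0},
    {"dx":0,"dy":0,"dz":0.013,"ax":0,"ay":0,"az":0},
    {"dx":0,"dy":0,"dz":0.013,"ax":0,"ay":0,"az":0},
    {"dx":0,"dy":0,"dz":0.013,"ax":0,"ay":0,"az":0},
    {"dx":0,"dy":0,"dz":0.013,"ax":0,"ay":0,"az":0},
    {"dx":0,"dy":0,"dz":0,"ax":0,"ay":0,"az":0}
  ]
}}

```text
t: 12.43
position: [0.5968, 0.0712, 0.0277]
ee_rot: [-0.587, 0.772, 0.194, -0.148]
ft_force: [-0.6, 0.3, -1.7]
gripper_width: 0.0001
grip_force: 0.0
```

```bash
python3 -c "from h import *;st();lidmask()" | head -5
```

```text
t 12.43 box mm [117.5  -1.3  27.7] F box [-0.7  0.2 -1.7] tool axes in box
 [[0.001, -1.0, 0.001], [-0.881, -0.001, 0.473], [-0.473, -0.002, -0.881]] w 0.0001427310530353957 [ 0.28  0.55  0.4  -0.26 -1.84 -0.57]
blob [227, 143, 56, 53, 1739] [[221.0, 157.0], [255.0, 133.0], [286.0, 175.0], [252.0, 200.0]]
blob [277, 158, 37, 27, 496] [[272.0, 178.0], [277.0, 158.0], [316.0, 166.0], [311.0, 187.0]]
10 [[223.0, 172.0], [254.0, 153.0]]
```

Emit:
{"method": "move_arm", "body": {
  "commands": [
    {"dx":0,"dy":0.006,"dz":0,"ax":0,"ay":0,"az":0},
    {"dx":0,"dy":0.006,"dz":0,"ax":0,"ay":0,"az":0},
    {"dx":0,"dy":0.006,"dz":0,"ax":0,"ay":0,"az":0},
    {"dx":0,"dy":0,"dz":0,"ax":0,"ay":0,"az":0}
  ]
}}

```text
t: 12.82
position: [0.584, 0.0753, 0.0405]
ee_rot: [-0.588, 0.773, 0.192, -0.145]
ft_force: [-0.6, -0.1, 0.4]
gripper_width: 0.0002
grip_force: 0.0
```

```bash
python3 -c "from h import *;st();lidmask()" | head -5
```

```text
t 12.82 box mm [104.1  -0.8  40.5] F box [-0.6 -0.2  0.4] tool axes in box
 [[0.001, -1.0, -0.001], [-0.884, -0.002, 0.467], [-0.467, 0.001, -0.884]] w 0.00022146745292473863 [ 0.29  0.5   0.36 -0.26 -1.84 -0.58]
blob [228, 141, 55, 55, 1736] [[222.0, 157.0], [256.0, 133.0], [286.0, 175.0], [252.0, 199.0]]
blob [280, 159, 34, 27, 502] [[275.0, 180.0], [280.0, 159.0], [316.0, 167.0], [311.0, 188.0]]
10 [[223.0, 172.0], [254.0, 153.0]]
```

Emit:
{"method": "move_arm", "body": {
  "commands": [
    {"dx":0,"dy":0.008,"dz":-0.003,"ax":0,"ay":0,"az":0},
    {"dx":0,"dy":0.0083,"dz":-0.003,"ax":0,"ay":0,"az":0},
    {"dx":0,"dy":0.0087,"dz":-0.0025,"ax":0,"ay":0,"az":0},
    {"dx":0,"dy":0,"dz":0,"ax":0,"ay":0,"az":0}
  ]
}}

```text
t: 13.2
position: [0.5663, 0.0802, 0.0599]
ee_rot: [-0.588, 0.773, 0.192, -0.145]
ft_force: [-0.4, -0.3, 0.5]
gripper_width: 0.0
grip_force: 0.0
```

```bash
python3 -c "from h import *;st();lidmask()" | head -5
```

```text
t 13.2 box mm [85.7 -0.8 59.9] F box [-0.3 -0.4  0.5] tool axes in box
 [[0.002, -1.0, -0.001], [-0.884, -0.002, 0.467], [-0.467, 0.0, -0.884]] w 3.486116647517434e-05 [ 0.3   0.44  0.32 -0.27 -1.85 -0.6 ]
blob [234, 139, 48, 56, 1661] [[228.0, 149.0], [265.0, 133.0], [287.0, 181.0], [250.0, 198.0]]
blob [280, 160, 34, 28, 530] [[276.0, 183.0], [280.0, 159.0], [316.0, 165.0], [312.0, 189.0]]
10 [[223.0, 172.0], [254.0, 153.0]]
```

The lid is moving; it is now at about 58° from the back horizontal. Continuing the arc past upright.

Emit:
{"method": "move_arm", "body": {
  "commands": [
    {"dx":0,"dy":0.0098,"dz":-0.0015,"ax":0,"ay":0,"az":0},
    {"dx":0,"dy":0.01,"dz":0,"ax":0,"ay":0,"az":0},
    {"dx":0,"dy":0.0099,"dz":0.0017,"ax":0,"ay":0,"az":0},
    {"dx":0,"dy":0.0094,"dz":0.0034,"ax":0,"ay":0,"az":0},
    {"dx":0,"dy":0.009,"dz":0.0045,"ax":0,"ay":0,"az":0},
    {"dx":0,"dy":0,"dz":0,"ax":0,"ay":0,"az":0}
  ]
}}

```text
t: 13.75
position: [0.5205, 0.0928, 0.0741]
ee_rot: [-0.588, 0.772, 0.193, -0.146]
ft_force: [-0.1, -0.4, -1.2]
gripper_width: 0.0001
grip_force: 0.0
```

```bash
python3 -c "from h import *;st();lidmask()" | head -5
```

```text
t 13.75 box mm [38.2 -1.  74.1] F box [-0.  -0.4 -1.2] tool axes in box
 [[0.002, -1.0, -0.001], [-0.883, -0.002, 0.469], [-0.469, -0.0, -0.883]] w 0.00013101432888233555 [ 0.34  0.32  0.2  -0.28 -1.84 -0.63]
blob [250, 143, 72, 52, 1744] [[248.0, 144.0], [319.0, 142.0], [321.0, 192.0], [250.0, 194.0]]
blob [293, 120, 32, 17, 401] [[293.0, 120.0], [324.0, 120.0], [324.0, 136.0], [293.0, 136.0]]
10 [[223.0, 172.0], [254.0, 153.0]]
```

Emit:
{"method": "move_arm", "body": {
  "commands": [
    {"dx":0,"dy":0,"dz":0,"ax":7,"ay":0,"az":0},
    {"dx":0,"dy":0,"dz":0,"ax":7,"ay":0,"az":0},
    {"dx":0,"dy":0,"dz":0,"ax":7,"ay":0,"az":0},
    {"dx":0,"dy":0,"dz":0,"ax":7,"ay":0,"az":0},
    {"dx":0,"dy":0,"dz":0,"ax":0,"ay":0,"az":0}
  ]
}}

```text
t: 14.22
position: [0.5165, 0.0906, 0.0704]
ee_rot: [-0.606, 0.795, -0.002, -0.0]
ft_force: [-0.7, 0.2, -2.7]
gripper_width: -0.0001
grip_force: 0.0
```

```bash
python3 -c "from h import *;st();lidmask()" | head -5
```

```text
t 14.22 box mm [34.9 -4.2 70.4] F box [-0.7  0.  -2.7] tool axes in box
 [[0.004, -1.0, 0.003], [-1.0, -0.004, -0.002], [0.002, -0.003, -1.0]] w -0.00010930661194365891 [ 0.56 -0.14 -0.33  0.   -1.39 -0.83]
blob [249, 151, 74, 68, 1385] [[242.0, 195.0], [262.0, 139.0], [334.0, 165.0], [314.0, 221.0]]
blob [205, 120, 47, 66, 1231] [[205.0, 120.0], [251.0, 120.0], [251.0, 185.0], [205.0, 185.0]]
10 [[223.0, 172.0], [254.0, 153.0]]
```

Emit:
{"method": "move_arm", "body": {
  "commands": [
    {"dx":-0.004,"dy":0.009,"dz":0.001,"ax":0,"ay":0,"az":0},
    {"dx":0,"dy":0.0087,"dz":0.005,"ax":0,"ay":0,"az":0},
    {"dx":0,"dy":0.0078,"dz":0.0069,"ax":0,"ay":0,"az":0},
    {"dx":0,"dy":0.0066,"dz":0.0079,"ax":0,"ay":0,"az":0},
    {"dx":0,"dy":0.0052,"dz":0.009,"ax":0,"ay":0,"az":0},
    {"dx":0,"dy":0.0027,"dz":0.0063,"ax":0,"ay":0,"az":0},
    {"dx":0,"dy":0,"dz":0,"ax":0,"ay":0,"az":0}
  ]
}}

```text
t: 14.85
position: [0.4835, 0.1067, 0.0353]
ee_rot: [-0.605, 0.796, 0.001, -0.001]
ft_force: [-1.0, 0.4, -0.4]
gripper_width: 0.0
grip_force: 0.0
```

```bash
python3 -c "from h import *;st();lidmask()" | head -5
```

```text
t 14.85 box mm [-1.2  2.5 35.3] F box [-1.1  0.2 -0.4] tool axes in box
 [[0.001, -1.0, 0.001], [-1.0, -0.001, 0.003], [-0.003, -0.001, -1.0]] w 4.997830605687303e-06 [ 0.62 -0.2  -0.44 -0.   -1.33 -0.9 ]
blob [205, 120, 120, 104, 5743] [[205.0, 120.0], [324.0, 120.0], [324.0, 223.0], [205.0, 223.0]]
blob [291, 203, 17, 17, 135] [[290.0, 215.0], [306.0, 202.0], [311.0, 209.0], [295.0, 222.0]]
10 [[223.0, 172.0], [254.0, 153.0]]
```

Emit:
{"method": "move_arm", "body": {
  "commands": [
    {"dx":0,"dy":0.007,"dz":-0.002,"ax":0,"ay":0,"az":0},
    {"dx":0,"dy":0.007,"dz":0,"ax":0,"ay":0,"az":0},
    {"dx":0,"dy":0.007,"dz":0,"ax":0,"ay":0,"az":0},
    {"dx":0.0025,"dy":0.007,"dz":0,"ax":0,"ay":0,"az":0},
    {"dx":0,"dy":0,"dz":0,"ax":0,"ay":0,"az":0}
  ]
}}

```text
t: 15.32
position: [0.4557, 0.1121, 0.0393]
ee_rot: [-0.605, 0.796, 0.0, 0.0]
ft_force: [0.0, -1.0, -0.3]
gripper_width: 0.0
grip_force: 0.0
```

Emit:
{"method": "move_arm", "body": {
  "commands": [
    {"dx":0,"dy":0,"dz":0.002,"ax":0,"ay":0,"az":0},
    {"dx":0,"dy":0,"dz":0.002,"ax":0,"ay":0,"az":0}
  ]
}}

```text
t: 15.48
position: [0.4567, 0.112, 0.0351]
ee_rot: [-0.605, 0.796, 0.0, 0.0]
ft_force: [-0.6, 0.5, 0.5]
gripper_width: -0.0002
grip_force: 0.1
```

Emit:
{"method": "move_arm", "body": {
  "commands": [
    {"dx":0,"dy":0,"dz":0.002,"ax":0,"ay":0,"az":0}
  ]
}}

```text
t: 15.57
position: [0.4567, 0.1118, 0.0327]
ee_rot: [-0.605, 0.796, 0.0, 0.0]
ft_force: [-0.1, -0.7, 0.6]
gripper_width: -0.0001
grip_force: 0.1
```

Emit:
{"method": "move_arm", "body": {
  "commands": [
    {"dx":0,"dy":0,"dz":0.002,"ax":0,"ay":0,"az":0}
  ]
}}

```text
t: 15.65
position: [0.4567, 0.1117, 0.0305]
ee_rot: [-0.605, 0.796, 0.0, -0.0]
ft_force: [0.7, -0.1, 0.6]
gripper_width: -0.0002
grip_force: 0.1
```

```bash
python3 -c "from h import *;st()" | head -5
```

```text
t 15.65 box mm [-28.4   0.1  30.5] F box [0.7 0.1 0.6] tool axes in box
 [[0.001, -1.0, 0.0], [-1.0, -0.001, 0.0], [-0.0, -0.0, -1.0]] w -0.00016864691185901435 [ 0.67 -0.28 -0.51 -0.   -1.33 -0.94]
```

Emit:
{"method": "move_arm", "body": {
  "commands": [
    {"dx":0,"dy":0,"dz":0.002,"ax":0,"ay":0,"az":0}
  ]
}}

```text
t: 15.73
position: [0.4566, 0.1117, 0.0285]
ee_rot: [-0.605, 0.796, 0.0, -0.0]
ft_force: [-0.1, -0.3, -0.8]
gripper_width: -0.0004
grip_force: 0.1
```

Emit:
{"method": "move_arm", "body": {
  "commands": [
    {"dx":0,"dy":0,"dz":0.002,"ax":0,"ay":0,"az":0}
  ]
}}

```text
t: 15.82
position: [0.4566, 0.1117, 0.0265]
ee_rot: [-0.605, 0.796, 0.0, -0.0]
ft_force: [-0.4, 0.0, 1.0]
gripper_width: -0.0
grip_force: 0.1
```

Emit:
{"method": "move_arm", "body": {
  "commands": [
    {"dx":0,"dy":0,"dz":0.002,"ax":0,"ay":0,"az":0}
  ]
}}

```text
t: 15.9
position: [0.4568, 0.1117, 0.0252]
ee_rot: [-0.605, 0.796, -0.0, -0.0]
ft_force: [-3.3, 0.3, 8.8]
gripper_width: 0.0
grip_force: 4.0
```

Emit:
{"method": "move_arm", "body": {
  "commands": [
    {"dx":0,"dy":0,"dz":0.002,"ax":0,"ay":0,"az":0}
  ]
}}

```text
t: 15.98
position: [0.457, 0.1118, 0.024]
ee_rot: [-0.605, 0.796, -0.0, 0.0]
ft_force: [-6.5, -0.3, 11.8]
gripper_width: 0.0003
grip_force: 5.1
```

```bash
python3 -c "from h import *;st()" | head -5
```

```text
t 15.98 box mm [-28.1   0.3  24. ] F box [-6.2 -2.  11.8] tool axes in box
 [[0.001, -1.0, -0.0], [-1.0, -0.001, -0.001], [0.001, 0.0, -1.0]] w 0.00028514071819054645 [ 0.67 -0.27 -0.52  0.   -1.32 -0.94]
```

On the catch, with 12 N and rising. Pressing through.

Emit:
{"method": "move_arm", "body": {
  "commands": [
    {"dx":0,"dy":0,"dz":0.002,"ax":0,"ay":0,"az":0}
  ]
}}

```text
t: 16.07
position: [0.4569, 0.1118, 0.0225]
ee_rot: [-0.605, 0.796, -0.0, 0.0]
ft_force: [-9.1, 0.4, 14.8]
gripper_width: -0.0
grip_force: 7.0
```

Emit:
{"method": "move_arm", "body": {
  "commands": [
    {"dx":0,"dy":0,"dz":0.002,"ax":0,"ay":0,"az":0}
  ]
}}

```text
t: 16.15
position: [0.4571, 0.1119, 0.0212]
ee_rot: [-0.605, 0.796, -0.0, 0.0]
ft_force: [-10.9, 0.0, 18.7]
gripper_width: 0.0001
grip_force: 8.8
```

Emit:
{"method": "move_arm", "body": {
  "commands": [
    {"dx":0,"dy":0,"dz":0.002,"ax":0,"ay":0,"az":0}
  ]
}}

```text
t: 16.23
position: [0.4573, 0.1121, 0.0191]
ee_rot: [-0.605, 0.796, -0.0, 0.001]
ft_force: [-2.7, -1.4, 5.5]
gripper_width: 0.0001
grip_force: 2.0
```

Emit:
{"method": "move_arm", "body": {
  "commands": [
    {"dx":0,"dy":0,"dz":0.002,"ax":0,"ay":0,"az":0}
  ]
}}

```text
t: 16.32
position: [0.4571, 0.1121, 0.0157]
ee_rot: [-0.605, 0.796, -0.0, 0.001]
ft_force: [-0.4, 0.6, 0.4]
gripper_width: -0.0002
grip_force: 0.8
```

The force fell after 18.7 N, which is the click. Pressing on to the stop.

Emit:
{"method": "move_arm", "body": {
  "commands": [
    {"dx":0,"dy":0,"dz":0.001,"ax":0,"ay":0,"az":0}
  ]
}}

```text
t: 16.4
position: [0.4572, 0.1121, 0.0152]
ee_rot: [-0.605, 0.796, -0.0, 0.001]
ft_force: [-6.6, 1.5, 15.0]
gripper_width: 0.0001
grip_force: 7.2
```

Emit:
{"method": "move_arm", "body": {
  "commands": [
    {"dx":0,"dy":0,"dz":0.0015,"ax":0,"ay":0,"az":0}
  ]
}}

```text
t: 16.48
position: [0.4573, 0.1121, 0.0149]
ee_rot: [-0.605, 0.796, -0.0, 0.001]
ft_force: [-12.9, 1.3, 23.4]
gripper_width: 0.0
grip_force: 11.9
```

Emit:
{"method": "move_arm", "body": {
  "commands": [
    {"dx":0,"dy":0,"dz":0.001,"ax":0,"ay":0,"az":0}
  ]
}}

```text
t: 16.57
position: [0.4574, 0.1121, 0.0148]
ee_rot: [-0.605, 0.796, -0.001, 0.001]
ft_force: [-15.6, 0.8, 27.2]
gripper_width: -0.0001
grip_force: 13.3
```

Hard stop, so the lid is flush. Lift off and clear the view.

Emit:
{"method": "move_arm", "body": {
  "commands": [
    {"dx":0,"dy":0,"dz":-0.005,"ax":0,"ay":0,"az":0},
    {"dx":0,"dy":0,"dz":-0.03,"ax":0,"ay":0,"az":0},
    {"dx":0,"dy":0,"dz":-0.03,"ax":0,"ay":0,"az":0},
    {"dx":0,"dy":0,"dz":-0.03,"ax":0,"ay":0,"az":0},
    {"dx":0,"dy":0,"dz":-0.03,"ax":0,"ay":0,"az":0},
    {"dx":0.03,"dy":0,"dz":0,"ax":0,"ay":0,"az":0},
    {"dx":0.03,"dy":0,"dz":0,"ax":0,"ay":0,"az":0},
    {"dx":0.03,"dy":0,"dz":0,"ax":0,"ay":0,"az":0},
    {"dx":0.03,"dy":0,"dz":0,"ax":0,"ay":0,"az":0},
    {"dx":0.03,"dy":0,"dz":0,"ax":0,"ay":0,"az":0},
    {"dx":0.03,"dy":0,"dz":0,"ax":0,"ay":0,"az":0},
    {"dx":0.03,"dy":0,"dz":0,"ax":0,"ay":0,"az":0},
    {"dx":0.03,"dy":0,"dz":0,"ax":0,"ay":0,"az":0},
    {"dx":0.03,"dy":0,"dz":0,"ax":0,"ay":0,"az":0},
    {"dx":0.03,"dy":0,"dz":0,"ax":0,"ay":0,"az":0},
    {"dx":0.03,"dy":0,"dz":0,"ax":0,"ay":0,"az":0},
    {"dx":0.03,"dy":0,"dz":0,"ax":0,"ay":0,"az":0},
    {"dx":0,"dy":0,"dz":0,"ax":0,"ay":0,"az":0}
  ]
}}

```text
t: 18.07
position: [0.3584, -0.2385, 0.1358]
ee_rot: [-0.603, 0.798, 0.0, -0.001]
ft_force: [-0.4, 0.6, -0.1]
gripper_width: -0.0002
grip_force: 0.0
```

Run:
```python
from h import *
st()
old={n:cv2.imread(f'pics/{n}0.png')[:,:,::-1] for n in('scene','top')}
for n,(x0,x1,y0,y1) in(('scene',(240,325,150,230)),('top',(240,345,150,240))):
    c=cam(n); im=c['color'].astype(int)
    m=np.zeros(im.shape[:2],np.uint8); m[y0:y1,x0:x1]=((im.min(2)>125)&(im.max(2)-im.min(2)<60))[y0:y1,x0:x1]
    N,l,s,_=cv2.connectedComponentsWithStats(m); i=1+np.argmax(s[1:,4])
    k=cv2.findContours((l==i).astype(np.uint8),0,2)[0][0]
    print(n,s[i].tolist(),cv2.approxPolyDP(k,4,True)[:,0].tolist())
    for z,f in((.048,'shut'),(.059,'unclicked')): 
        print(f,[np.round(proj(c,o+B.T@np.array(q))).tolist() for q in((-.0435,.048,z),(-.0435,-.048,z),(.04,-.048,.048),(.04,.048,.048))])
    d=np.abs(im-old[n].astype(int)).max(2)
    for nm,q in(('bottle',[0,.1346,.03]),('dish',[-.0524,.1106,.011])):
        u,v=np.round(proj(c,o+B.T@np.array(q))).astype(int); w=12
        a=old[n][v-w:v+w,u-w:u+w]; r=cv2.matchTemplate(im[v-w-8:v+w+8,u-w-8:u+w+8].astype(np.uint8),np.ascontiguousarray(a),cv2.TM_CCOEFF_NORMED)
        _,mx,_,loc=cv2.minMaxLoc(r); print(n,nm,'score',round(mx,3),'shift px',loc[0]-8,loc[1]-8)
```

```text
t 18.07 box mm [ -28.8 -363.7  135.8] F box [-0.6  0.5 -0.1] tool axes in box
 [[-0.004, -1.0, 0.001], [-1.0, 0.004, 0.001], [-0.001, -0.001, -1.0]] w -0.0001578027044543167 [-0.11 -0.43 -0.44  0.   -1.57 -0.16]
scene [250, 174, 63, 44, 1443] [[284, 174], [250, 196], [280, 217], [312, 194]]
shut [[282.0, 216.0], [313.0, 192.0], [283.0, 174.0], [252.0, 195.0]]
unclicked [[282.0, 212.0], [314.0, 188.0], [283.0, 174.0], [252.0, 195.0]]
scene bottle score 0.998 shift px 0 0
scene dish score 0.997 shift px 0 0
top [255, 162, 65, 63, 2855] [[266, 162], [255, 210], [307, 224], [319, 177]]
shut [[256.0, 211.0], [308.0, 225.0], [320.0, 179.0], [267.0, 166.0]]
unclicked [[255.0, 210.0], [309.0, 224.0], [320.0, 179.0], [267.0, 166.0]]
top bottle score 0.995 shift px 0 0
top dish score 0.991 shift px 0 0
```

The lid edge matches the shut projection (rows 217 and 194), and the bottle and dish have not moved. Handing in.

```bash
python3 -c "from bench import *;print(job_done())"
```

```text
the job is handed in; nothing more can be done
None
```

The job is handed in after about 18 s of robot time: the pin was driven home to a hard stop, then the lid was swung over and pressed past the catch to a firm stop, and the last images show it shut flush and the bottle and dish unmoved (cast not checked after closing).

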